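Sweep the small culture dishes into the bench fence

ROBOT

A 6-joint arm with a two-finger parallel gripper is mounted at the origin on a cart in front of the work surface, level with it; the furniture and walls round the work are solid. World frame = base frame: x ahead of the robot, y to its left, z up, the work surface at z = 0. Lengths are in m, angles in degrees, forces in N, time in s.
With the tool pointing down it reaches from about 0.3 to 0.75 m from the base axis. Payload 8.5 kg.
Tool frame: the origin (TCP) lies between the finger pads; the fingertips stand 19 mm ahead of it and the grasp point (between the pads) is the TCP; z points along the fingers, y is the line along which they close (so a half turn about z gives the same grasp; the last joint's range is limited). The gripper opens to 85 mm and grips with 20 to 120 N. Pads are 22 mm wide; open, the fingers measure 114 mm over their backs; the gripper's body (76 mm by 85 mm) begins 54 mm behind the grasp point. The pads swing forward as they close: fully open they stand 13 mm farther back than shut.
Start: joints at [64.555, 21.807, 74.336, -0, 83.858, -12.336], TCP at [0.125, 0.536, 0.25] pointing down, gripper open.
Joint ranges: [-178.18, 178.18], [-50.72, 133.34], [12.68, 142.11], [-81.47, 261.47], [9.98, 163.14], [-165.26, 165.26]. Speed limits (degrees/s): [136.94, 136.94, 180, 180, 180, 180].

INTERFACE

Orientations are given as a 3x3 rotation matrix whose columns are the frame's x, y, z axes.
In Python, from rig import env, optics gives the robot as it stands.
- The arm moves only by the tool arm_command, never from a script. Its argument "commands" is one flat list of numbers, 7 for each row, row after row: the closure, from -1 (fully open) to 1 (shut), so that 0 is half open, then the shift along the tool's x, y, z as a fraction of full scale, then the turn, a rotation vector about the tool's x, y, z as a fraction of full scale. A call has 1 to 12 rows; each row is the pose to reach, as a shift and turn from the pose commanded when the call began, along the tool's axes at that moment; what a row does not reach only later rows make up. Full scale, the value 1, is 500 mm for a shift and 120 degrees for a turn. A row lasts 1/12 s, in which the tool goes at most 41.7 mm and 7.16 degrees, less where a joint would pass 70% of its speed; a pose out of reach is approached as far as the arm can. A call with a number of a shift or a turn outside -1 to 1 is refused whole. A call with a gripper value outside its range is refused whole. The fingers move at their own pace and stop on an object; "newtons" is the grip in N (left out, the last holds). Time passes only in rows, so rows that repeat a pose let the fingers close. It gives the time, the measured TCP pose, the force, the opening and the grip force at its end, in the units of the state.
- env.observe(): the state, without advancing time (a new reading comes with each control period).
- optics.get_image(name): name is "side" or "top" or "wrist"; returns a dict with "image" (384x512x3 uint8, red, green, blue), "intrinsics" (3x3 intrinsics, pixels), "k1" (the pictures are not rectified: a ray, as slopes to the right and down, at radius r is drawn at 1 + k1 r^2 times it, then the intrinsics apply), "origin" and "orientation" of the camera in the world; the wrist camera has in their place "tool_from_camera" (4x4, takes a point from camera to tool coordinates, whose origin is the TCP and whose axes are the flange's). Camera axes: x right, y down, z forward; pixel columns grow to the right and rows downward; lengths in m; the calibration is good to about 2 mm. A picture is of the moment at which its call begins: read the wrist's pose just before it. There is no depth.
- env.close_job(): hands the job in; it is judged then, once.
The state is a dict: "time_s": time; "q": joint angles; "qvel": joint speeds; "joint_efforts": joint torques, N m; "position": TCP position; "tool_rot": TCP orientation; "ft_force": force on the tool from outside, world axes, zero at the start; "wrist_torque": the same for the moment, N m; "grip_width": finger opening in m; "gripper_force": force on a finger pad.
Only numpy, scipy, OpenCV 4.12 (cv2) and the standard library are available. Lean on these libraries where they do the work, as an engineer would, in place of code of your own. Each camera call takes 0.05 s, during which the arm holds its last target. There are 200 camera calls.

TASK

Using the fingers as a sweeper, sweep the three small round dishes across the bench and through the open front of the low metal fence, until each lies flat and wholly inside it, none sticking out past the front ends of its side walls. Only push them along the bench: do not pinch, lift or tip a dish. Leave the large dish, the beaker, the bottle, the tape roll and the carton where they are.

Things in the scene. Friction and masses are not known exactly. Their poses are not given: they have to be found in the camera images.
- dish_a: small round culture dish with flat lid, 60 mm across and 16 mm high, 0.04 kg nominal, lying flat and loose on the bench; origin at the centre of its underside, z up
- dish_b: small round culture dish with flat lid, 60 mm across and 16 mm high, 0.04 kg nominal, lying flat and loose on the bench; origin at the centre of its underside, z up
- dish_c: small round culture dish with flat lid, 60 mm across and 16 mm high, 0.04 kg nominal, lying flat and loose on the bench; origin at the centre of its underside, z up
- fence: low three-sided dark steel fence fixed to the bench: back and two side walls 30 mm high, 6 mm thick, no floor, no front. Origin on the bench, centre of the enclosed area, z up; +x points to the back wall (inner face x = +55 mm); side walls' inner faces y = +-190 mm; open front at x = -55 mm, facing the robot. A 3 mm high flange runs 17 mm outwards. The dishes lie about 205 mm before the origin
- large_dish: large round culture dish, 90 mm across and 16 mm high, loose in the same row as the small ones; not part of the job; origin at the centre of its underside
- beaker: small clear beaker, 50 mm across and 60 mm high, standing loose beyond one end of the row; not part of the job; origin at the centre of its underside
- bottle: small screw-cap bottle, 46 mm across and 90 mm high, standing loose beyond one end of the row; not part of the job; origin at the centre of its underside
- tape_roll: roll of tape lying flat, 80 mm across, 19 mm high, right of the work; not part of the job; origin at the centre of its underside
- carton: small carton, 55 x 115 x 55 mm, right of the work; not part of the job; origin at the centre of its underside
Not all that is in view belongs to the job. What is shaped like the dish_b but green is not meant.

How it is judged:
By the outcome, as a careful person would: the job done as asked, in the order asked, and still so for the second after the job is handed in, with the robot touching nothing.
It also fails if it takes over 70 s, if anything falls off the work surface, if the arm or the gripper's body presses on something with over 40 N, if the wrist force passes 120 N, or if a joint passes its speed limit or range.

## Working session

There is one attempt and no reset: what is moved stays moved. The work goes in short steps, Python scripts to look and compute and a tool call to move; the robot and the scene stay as the last step left them, time stands still between calls to the robot, and variables do not carry over. Pictures are saved under pics/ and viewed, at most 10 in all, crops included, and the job is handed in when it is done.

Besides the shell and the picture viewer there is one more tool, called after ">>>" as name(argument=value, ...) on one line, values as JSON. arm_command: Moves the arm, as the interface text tells. Shift numbers are shares of 500 mm and turn numbers shares of 120 degrees, none past 1 either way. Its arguments: {"type":"object","properties":{"commands":{"type":"array","items":{"type":"number"}},"newtons":{"type":"number"}},"required":["commands"]}

```bash
mkdir -p pics; cat > h.py <<'E'
import numpy as np, cv2
from rig import env, optics
def snap(n,f):
    s=env.observe(); d=optics.get_image(n); cv2.imwrite(f,d["image"][:,:,::-1]); return s,d
def cast(d,uv,z):
    K=np.array(d["intrinsics"]); uv=np.atleast_2d(uv).astype(float)
    p=cv2.undistortPoints(uv.reshape(-1,1,2),K,np.array([d["k1"],0,0,0,0.])).reshape(-1,2)
    r=np.c_[p,np.ones(len(p))]@np.array(d["orientation"]).T; o=np.array(d["origin"])
    return o+r*((z-o[2])/r[:,2])[:,None]
E
python3 - <<'E'
from h import *
for n in("top","side"):
    s,d=snap(n,f"pics/{n}0.png"); print(n,d["origin"],d["k1"])
print(s["time_s"],s["position"],s["tool_rot"],s["grip_width"])
E
```

```text
top [ 0.35157068 -0.06862541  1.35895496] -0.042902359308472256
side [-0.08930255 -0.88710849  0.92911004] -0.011284395602821696
0.05 [0.1246375  0.53543463 0.24972404] [[-9.73940075e-01  2.26804701e-01 -5.97772206e-04]
 [ 2.26805304e-01  9.73939264e-01 -1.28977584e-03]
 [ 2.89666598e-04 -1.39174229e-03 -9.99998990e-01]] 0.08517676105212156
```

View pics/top0.png

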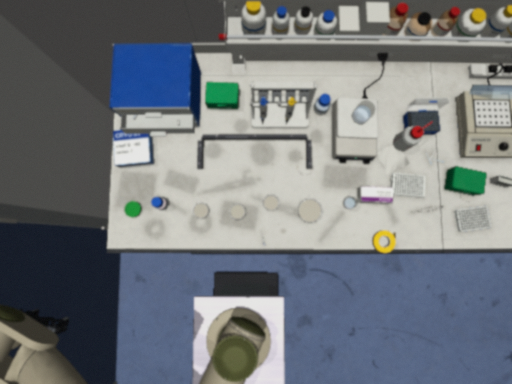

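View pics/side0.png

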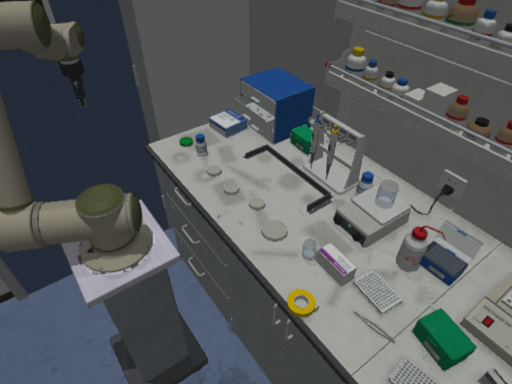

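Top view: small dishes are near (201,211), (238,212) and (271,202), with the large dish at (310,210). The green decoy is at (133,209), the bottle at (160,202) and the beaker at (349,202). The fence runs from (200,137) to (310,137), with its front ends at about row 167. The three pale small discs fit the job; the green one doesn't. I'll confirm that in a crop and measure.

```bash
python3 - <<'E'
from h import *
s,d=snap("top","pics/top1.png")
im=d["image"]; c=im[120:240,110:370]; cv2.imwrite("pics/crop1.png",cv2.resize(c,None,fx=3,fy=3,interpolation=cv2.INTER_CUBIC)[:,:,::-1])
hsv=cv2.cvtColor(im,cv2.COLOR_RGB2HSV)
for p in [(201,211),(238,212),(271,202),(310,210),(190,225),(225,225),(255,215)]: print(p,im[p[1],p[0]],hsv[p[1],p[0]])
# circles
g=cv2.cvtColor(im,cv2.COLOR_RGB2GRAY)
G=cv2.resize(g[180:240,110:370],None,fx=4,fy=4,interpolation=cv2.INTER_CUBIC)
C=cv2.HoughCircles(G,cv2.HOUGH_GRADIENT,1,60,param1=80,param2=18,minRadius=22,maxRadius=60)
for x,y,r in C[0]:
    u=(x+.5)/4-.5+110; v=(y+.5)/4-.5+180
    P=cast(d,[(u,v),(u+r/4,v)],.016); print("circ",round(u,1),round(v,1),P[0].round(4),"diam",round(2*np.linalg.norm(P[1]-P[0]),4))
m=((g<95)).astype(np.uint8); m[:125]=0;m[175:]=0;m[:,:190]=0;m[:,320:]=0
ys,xs=np.nonzero(m); n,l,st,ce=cv2.connectedComponentsWithStats(m)
for q in st[1:]:
    if q[4]>60:
        x,y,w,h,a=q; print("fence",q); print(cast(d,[(x,y+h),(x+w,y+h),(x,y),(x+w,y)],.03).round(3))
for uv in [(160,202),(133,209),(349,202),(348,206)]: print(uv,cast(d,uv,.09 if uv[0]==160 else .06 if uv[0]==349 else 0).round(3))
E
```

```text
(201, 211) [185 180 163] [ 23  30 185]
(238, 212) [187 183 167] [ 24  27 187]
(271, 202) [188 183 168] [ 23  27 188]
(310, 210) [188 184 170] [ 23  24 188]
(190, 225) [183 181 172] [ 25  15 183]
(225, 225) [186 184 176] [ 24  14 186]
(255, 215) [178 176 168] [ 24  14 178]
circ 133.0 208.8 [0.462  0.3812 0.016 ] diam 0.0597
circ 157.0 201.5 [0.4884 0.2947 0.016 ] diam 0.0435
circ 368.5 191.5 [ 0.5253 -0.4733  0.016 ] diam 0.0835
fence [198 135 113  33 667]
[[ 0.609  0.146  0.03 ]
 [ 0.609 -0.263  0.03 ]
 [ 0.732  0.149  0.03 ]
 [ 0.732 -0.266  0.03 ]]
(160, 202) [[0.479 0.264 0.09 ]]
(133, 209) [[0.462 0.387 0.   ]]
(349, 202) [[ 0.482 -0.39   0.06 ]]
(348, 206) [[ 0.474 -0.401  0.   ]]
```

View pics/crop1.png

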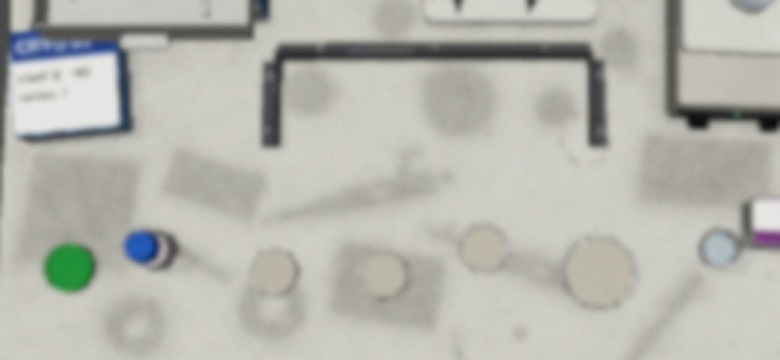

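The crop confirms three pale 60 mm discs at crop (273,271), (383,274) and (484,248). The 90 mm one is at (600,271). The green one and the blue-capped bottle aren't part of the job. Next I'll refine with a saturation mask.

```bash
cat >> h.py <<'E'
def dishes(d):
    hsv=cv2.cvtColor(cv2.GaussianBlur(d["image"],(3,3),0),cv2.COLOR_RGB2HSV)
    m=cv2.inRange(hsv,(15,19,150),(32,45,215)); m[:135]=0;m[235:]=0;m[:,:185]=0;m[:,335:]=0
    m=cv2.morphologyEx(m,cv2.MORPH_OPEN,np.ones((3,3)))
    n,l,st,ce=cv2.connectedComponentsWithStats(m)
    for q,c in zip(st[1:],ce[1:]):
        if q[4]>60:
            x,y,w,h,a=q; P=cast(d,[c,(x-.5,c[1]),(x+w-.5,c[1]),(c[0],y-.5),(c[0],y+h-.5)],.016)
            print("dish",c.round(1),a,P[0].round(4),"w",(P[1]-P[2])[1].round(3),"h",(P[3]-P[4])[0].round(3))
E
python3 - <<'E'
from h import *
s,d=snap("top","pics/top2.png"); dishes(d)
f=lambda x,y:((x+.5)/3-.5+110,(y+.5)/3-.5+120)
print("inner top edges",cast(d,[f(281,100),f(590,100),f(435,60),f(271,146),f(598,146)],.03).round(3))
print("inner at floor",cast(d,[f(281,100),f(590,100),f(435,60),f(271,146),f(598,146)],.0).round(3))
print("bottle,beaker", cast(d,f(141,246),.09).round(3),cast(d,f(719,247),.06).round(3),"tape",cast(d,(385,241),.019).round(3))
R=np.array(s["tool_rot"]);print(np.degrees(np.arctan2(R[1,1],R[0,1])), s["q"])
E
```

```text
dish [270.6 202.6] 156 [ 0.4847 -0.1167  0.016 ] w 0.051 h 0.051
dish [309.1 210.5] 388 [ 0.4561 -0.2555  0.016 ] w 0.079 h 0.079
dish [200.6 210.4] 154 [0.4563 0.1355 0.016 ] w 0.051 h 0.051
dish [236.9 211.4] 160 [0.4529 0.0046 0.016 ] w 0.054 h 0.05
inner top edges [[ 0.665  0.128  0.03 ]
 [ 0.665 -0.247  0.03 ]
 [ 0.715 -0.059  0.03 ]
 [ 0.608  0.139  0.03 ]
 [ 0.608 -0.256  0.03 ]]
inner at floor [[ 0.672  0.132  0.   ]
 [ 0.672 -0.251  0.   ]
 [ 0.723 -0.059  0.   ]
 [ 0.614  0.144  0.   ]
 [ 0.614 -0.26   0.   ]]
bottle,beaker [[0.48  0.276 0.09 ]] [[ 0.482 -0.391  0.06 ]] tape [[ 0.347 -0.525  0.019]]
76.89082820621101 [ 6.45545185e+01  2.18328527e+01  7.43726530e+01  1.73490853e-04
  8.38601839e+01 -1.23363204e+01]
```

>>> arm_command(commands=[0,-0.716,-0.654,0.2,0,0,-0.109,0,-0.716,-0.654,0.2,0,0,-0.109,0,-0.716,-0.654,0.2,0,0,-0.109,0,-0.716,-0.654,0.2,0,0,-0.109,0,-0.716,-0.654,0.2,0,0,-0.109,0,-0.716,-0.654,0.2,0,0,-0.109,0,-0.716,-0.654,0.2,0,0,-0.109,0,-0.716,-0.654,0.2,0,0,-0.109,0,-0.716,-0.654,0.2,0,0,-0.109,0,-0.716,-0.654,0.2,0,0,-0.109,0,-0.716,-0.654,0.2,0,0,-0.109,0,-0.716,-0.654,0.2,0,0,-0.109])

```text
time_s: 1.2
position: [0.4001, 0.1339, 0.15]
tool_rot: [[-1.0, 0.001, 0.0], [0.001, 1.0, -0.0], [-0.0, -0.0, -1.0]]
ft_force: [1.5, 1.0, 0.0]
grip_width: 0.0429
gripper_force: 0.0
```

>>> arm_command(commands=[0,0,0.003,0.08,0,0,0,0,0,0.003,0.16,0,0,0,0,0,0.003,0.21,0,0,0,0,0,0.003,0.24,0,0,0,0,0,0.003,0.254,0,0,0,0,0,0.003,0.254,0,0,0])

```text
time_s: 1.7
position: [0.3988, 0.1374, 0.0223]
tool_rot: [[-1.0, 0.001, -0.003], [0.001, 1.0, -0.0], [0.003, -0.0, -1.0]]
ft_force: [-1.2, 0.7, 0.3]
grip_width: 0.0426
gripper_force: 0.0
```

```bash
python3 - <<'E'
from h import *
s,d=snap("side","pics/side1.png"); print(s["position"],s["ft_force"])
c=d["image"][120:240,150:330]; cv2.imwrite("pics/side1c.png",cv2.resize(c,None,fx=4,fy=4,interpolation=cv2.INTER_CUBIC)[:,:,::-1])
E
```

```text
[0.39883742 0.13741293 0.02234871] [-1.1954895   0.74541578  0.33170765]
```

View pics/side1c.png

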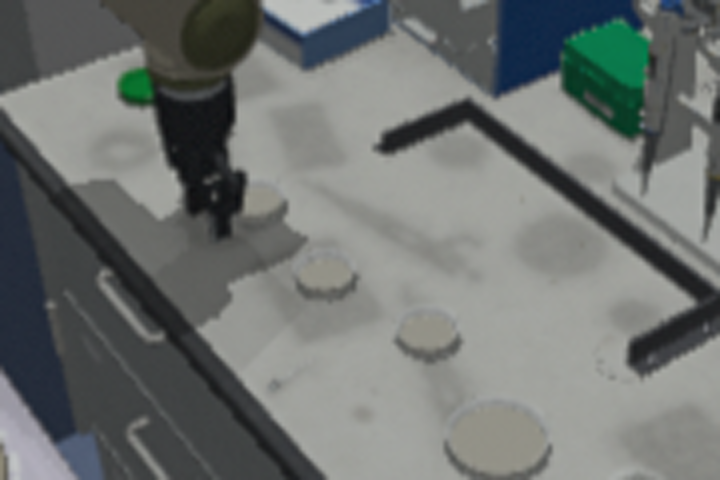

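The fingers are down behind dish A, at crop (220,215) with the dish at (262,200), and not touching anything. Now I'll push A gently, steering to the right.

>>> arm_command(commands=[0,-0.02,0,0,0,0,0,0,-0.04,-0.002,0,0,0,0,0,-0.06,-0.006,0,0,0,0,0,-0.08,-0.012,0,0,0,0,0,-0.1,-0.018,0,0,0,0,0,-0.12,-0.025,0,0,0,0,0,-0.14,-0.032,0,0,0,0,0,-0.16,-0.039,0,0,0,0,0,-0.18,-0.046,0,0,0,0,0,-0.2,-0.053,0,0,0,0,0,-0.22,-0.06,0,0,0,0,0,-0.23,-0.063,0,0,0,0])

```text
time_s: 2.75
position: [0.5158, 0.1052, 0.0233]
tool_rot: [[-1.0, 0.001, 0.001], [0.001, 1.0, -0.0], [-0.001, -0.0, -1.0]]
ft_force: [-0.9, 0.2, 0.2]
grip_width: 0.0426
gripper_force: 0.3
```

```bash
python3 - <<'E'
from h import *
s,d=snap("side","pics/side2.png"); print(s["position"],s["ft_force"])
c=d["image"][120:240,150:330]; cv2.imwrite("pics/side2c.png",cv2.resize(c,None,fx=4,fy=4,interpolation=cv2.INTER_CUBIC)[:,:,::-1])
s,d=snap("top","pics/top3.png"); dishes(d)
E
```

```text
[0.51579155 0.10520935 0.02328526] [-0.92738515  0.23419787  0.1571054 ]
dish [198.1 182.7] 138 [0.5573 0.1468 0.016 ] w 0.095 h 0.026
dish [270.5 202.5] 151 [ 0.4851 -0.1163  0.016 ] w 0.051 h 0.051
dish [309.2 210.6] 383 [ 0.4559 -0.2556  0.016 ] w 0.079 h 0.079
dish [236.8 211.4] 161 [0.4529 0.0049 0.016 ] w 0.05 h 0.05
```

View pics/side2c.png

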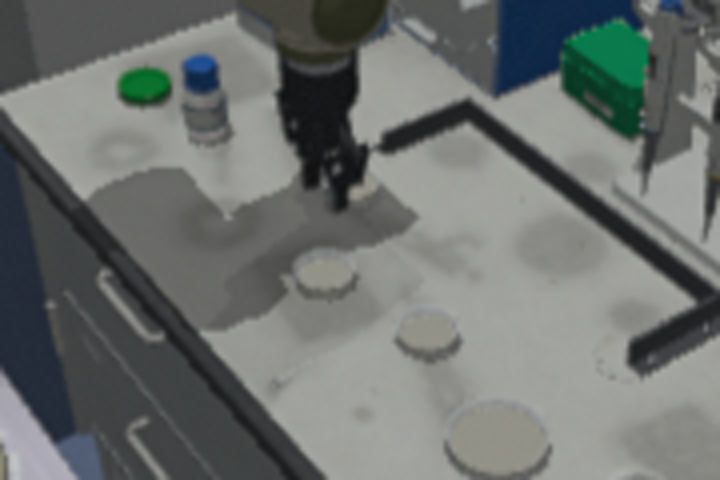

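Dish A, at crop (362,188), is held just ahead of the fingers. I'll carry on into the fence.

>>> arm_command(commands=[0,-0.02,-0.008,0,0,0,0,0,-0.04,-0.018,0,0,0,0,0,-0.06,-0.028,0,0,0,0,0,-0.08,-0.038,0,0,0,0,0,-0.1,-0.048,0,0,0,0,0,-0.12,-0.057,0,0,0,0,0,-0.14,-0.063,0,0,0,0,0,-0.165,-0.066,0,0,0,0,0,-0.19,-0.066,0,0,0,0,0,-0.215,-0.066,0,0,0,0,0,-0.235,-0.066,0,0,0,0,0,-0.252,-0.066,0,0,0,0])

```text
time_s: 3.85
position: [0.6403, 0.073, 0.023]
tool_rot: [[-1.0, 0.0, -0.001], [0.0, 1.0, 0.0], [0.001, 0.0, -1.0]]
ft_force: [-0.9, -0.3, 0.9]
grip_width: 0.0429
gripper_force: 0.2
```

>>> arm_command(commands=[0,0,0,0,0,0,0,0,0.02,0,0,0,0,0,0,0.05,0,0,0,0,0,0,0.06,0,-0.05,0,0,0,0,0.1,-0.03,-0.13,0,0,0,0,0.18,-0.06,-0.2,0,0,0,0,0.26,-0.09,-0.2,0,0,0,0,0.34,-0.12,-0.2,0,0,0,0,0.42,-0.14,-0.2,0,0,0,0,0.48,-0.14,-0.2,0,0,0,0,0.48,-0.14,-0.2,0,0,0,0,0.48,-0.14,-0.2,0,0,0])

```text
time_s: 4.85
position: [0.3974, 0.0034, 0.1235]
tool_rot: [[-1.0, 0.001, -0.001], [0.001, 1.0, 0.0], [0.001, 0.0, -1.0]]
ft_force: [1.7, -0.5, 0.5]
grip_width: 0.0426
gripper_force: 0.0
```

```bash
python3 - <<'E'
from h import *
s,d=snap("top","pics/top4.png"); print(s["position"],s["ft_force"]); dishes(d)
c=d["image"][120:240,110:370]; cv2.imwrite("pics/top4c.png",cv2.resize(c,None,fx=3,fy=3,interpolation=cv2.INTER_CUBIC)[:,:,::-1])
E
```

```text
[0.39739734 0.00335564 0.12347822] [ 1.65465429 -0.47273335  0.45514838]
dish [219.9 151.4] 142 [0.6738 0.069  0.016 ] w 0.048 h 0.053
dish [270.8 202.6] 155 [ 0.4847 -0.1173  0.016 ] w 0.051 h 0.051
dish [309.3 210.5] 384 [ 0.4563 -0.256   0.016 ] w 0.079 h 0.079
dish [230.  221.7] 173 [0.4159 0.029  0.016 ] w 0.1 h 0.047
```

View pics/top4c.png

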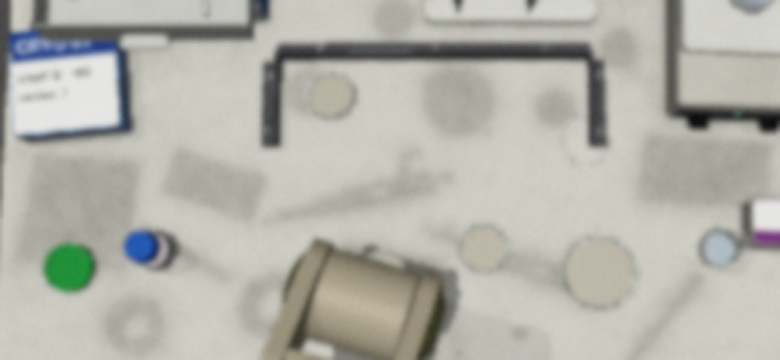

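Dish A, at crop (331,95), is well inside the fence. B is next.

>>> arm_command(commands=[0,0,0.002,0.07,0,0,0,0,0,0.002,0.13,0,0,0,0,0,0.002,0.17,0,0,0,0,0,0.002,0.19,0,0,0,0,0,0.002,0.2,0,0,0,0,0,0.002,0.2,0,0,0,0,-0.02,0.002,0.2,0,0,0,0,-0.04,0.002,0.2,0,0,0,0,-0.06,0.002,0.2,0,0,0,0,-0.08,0,0.2,0,0,0,0,-0.1,0,0.2,0,0,0,0,-0.12,-0.002,0.2,0,0,0])

```text
time_s: 5.9
position: [0.4616, 0.002, 0.0242]
tool_rot: [[-1.0, 0.0, 0.002], [0.0, 1.0, -0.001], [-0.002, -0.001, -1.0]]
ft_force: [0.4, 0.5, 0.4]
grip_width: 0.0425
gripper_force: 0.1
```

>>> arm_command(commands=[0,-0.03,-0.002,0,0,0,0,0,-0.06,-0.005,0,0,0,0,0,-0.09,-0.008,0,0,0,0,0,-0.12,-0.011,0,0,0,0,0,-0.15,-0.014,0,0,0,0,0,-0.18,-0.017,0,0,0,0,0,-0.21,-0.02,0,0,0,0,0,-0.24,-0.022,0,0,0,0,0,-0.27,-0.022,0,0,0,0,0,-0.3,-0.022,0,0,0,0,0,-0.33,-0.022,0,0,0,0,0,-0.362,-0.022,0,0,0,0])

```text
time_s: 6.9
position: [0.6425, -0.0089, 0.0245]
tool_rot: [[-1.0, 0.0, 0.001], [0.0, 1.0, -0.0], [-0.001, -0.0, -1.0]]
ft_force: [0.4, -0.4, -0.4]
grip_width: 0.0425
gripper_force: 0.1
```

>>> arm_command(commands=[0,0,0,0,0,0,0,0,0.02,0,0,0,0,0,0,0.05,0,0,0,0,0,0,0.06,0,-0.05,0,0,0,0,0.1,-0.05,-0.13,0,0,0,0,0.16,-0.1,-0.2,0,0,0,0,0.22,-0.15,-0.2,0,0,0,0,0.28,-0.19,-0.2,0,0,0,0,0.34,-0.22,-0.2,0,0,0,0,0.43,-0.22,-0.2,0,0,0,0,0.43,-0.22,-0.2,0,0,0,0,0.43,-0.22,-0.2,0,0,0])

```text
time_s: 7.9
position: [0.424, -0.1187, 0.1241]
tool_rot: [[-1.0, 0.002, -0.0], [0.002, 1.0, 0.0], [0.0, 0.0, -1.0]]
ft_force: [0.7, 0.0, 0.7]
grip_width: 0.0422
gripper_force: 0.0
```

```bash
python3 - <<'E'
from h import *
s,d=snap("top","pics/top5.png"); print(s["position"],s["ft_force"]); dishes(d)
E
```

```text
[ 0.42403681 -0.11870912  0.12407205] [0.66781457 0.03970597 0.74773619]
dish [219.8 151.3] 142 [0.6742 0.0693 0.016 ] w 0.048 h 0.049
dish [242.  149.9] 140 [ 0.6797 -0.0124  0.016 ] w 0.048 h 0.049
dish [310.6 210.2] 325 [ 0.4572 -0.2609  0.016 ] w 0.072 h 0.079
dish [276.7 211.5] 189 [ 0.4527 -0.1384  0.016 ] w 0.094 h 0.065
dish [242.4 223.6] 117 [ 0.4091 -0.0153  0.016 ] w 0.05 h 0.079
```

>>> arm_command(commands=[0,0,0.002,0.07,0,0,0,0,0,0.002,0.13,0,0,0,0,0,0.002,0.17,0,0,0,0,0,0.002,0.19,0,0,0,0,0,0.002,0.2,0,0,0,0,0,0.002,0.2,0,0,0,0,-0.02,0.002,0.2,0,0,0,0,-0.04,0.002,0.2,0,0,0,0,-0.06,0.002,0.2,0,0,0,0,-0.08,0,0.2,0,0,0,0,-0.1,0,0.2,0,0,0,0,-0.12,0,0.2,0,0,0])

```text
time_s: 8.95
position: [0.4877, -0.1191, 0.0245]
tool_rot: [[-1.0, -0.0, 0.002], [-0.0, 1.0, -0.001], [-0.002, -0.001, -1.0]]
ft_force: [-0.9, 0.9, -0.1]
grip_width: 0.0425
gripper_force: 0.1
```

>>> arm_command(commands=[0,-0.028,0,0,0,0,0,0,-0.056,0,0,0,0,0,0,-0.084,0,0,0,0,0,0,-0.112,0,0,0,0,0,0,-0.14,0,0,0,0,0,0,-0.168,0,0,0,0,0,0,-0.196,0,0,0,0,0,0,-0.222,0,0,0,0,0,0,-0.246,0,0,0,0,0,0,-0.268,0,0,0,0,0,0,-0.288,0,0,0,0,0,0,-0.304,0,0,0,0,0])

```text
time_s: 9.95
position: [0.6397, -0.1189, 0.0247]
tool_rot: [[-1.0, -0.0, 0.002], [-0.0, 1.0, -0.001], [-0.002, -0.001, -1.0]]
ft_force: [-1.6, -0.8, -0.1]
grip_width: 0.043
gripper_force: 0.1
```

>>> arm_command(commands=[0,0,0,0,0,0,0,0,0.02,0,0,0,0,0,0,0.05,0,0,0,0,0,0,0.06,0,-0.05,0,0,0,0,0.1,0,-0.13,0,0,0,0,0.16,0,-0.21,0,0,0,0,0.22,0,-0.29,0,0,0,0,0.28,0,-0.35,0,0,0,0,0.34,0,-0.4,0,0,0,0,0.42,0,-0.4,0,0,0,0,0.5,0,-0.4,0,0,0,0,0.5,0,-0.4,0,0,0])

```text
time_s: 10.95
position: [0.3837, -0.1176, 0.2246]
tool_rot: [[-1.0, 0.001, 0.0], [0.001, 1.0, -0.001], [-0.0, -0.001, -1.0]]
ft_force: [0.4, 0.1, 0.1]
grip_width: 0.0428
gripper_force: 0.0
```

```bash
python3 - <<'E'
from h import *
s,d=snap("top","pics/top6.png"); print(s["position"],s["ft_force"]); dishes(d)
c=d["image"][120:240,110:370]; cv2.imwrite("pics/top6c.png",cv2.resize(c,None,fx=3,fy=3,interpolation=cv2.INTER_CUBIC)[:,:,::-1])
s,d=snap("side","pics/side6.png")
E
```

```text
[ 0.38373893 -0.11763463  0.22456183] [0.41512026 0.11987537 0.13815969]
dish [219.7 151.6] 151 [0.6732 0.0696 0.016 ] w 0.052 h 0.053
dish [241.9 149.9] 136 [ 0.6797 -0.0117  0.016 ] w 0.048 h 0.049
dish [271.2 151.9] 141 [ 0.6723 -0.1196  0.016 ] w 0.048 h 0.049
dish [309.2 210.5] 382 [ 0.4562 -0.2557  0.016 ] w 0.079 h 0.079
dish [278.2 225.5] 219 [ 0.4025 -0.1436  0.016 ] w 0.104 h 0.068
```

View pics/top6c.png

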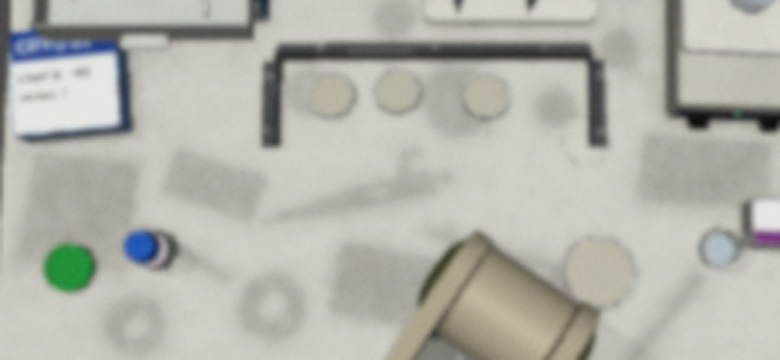

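View pics/side6.png

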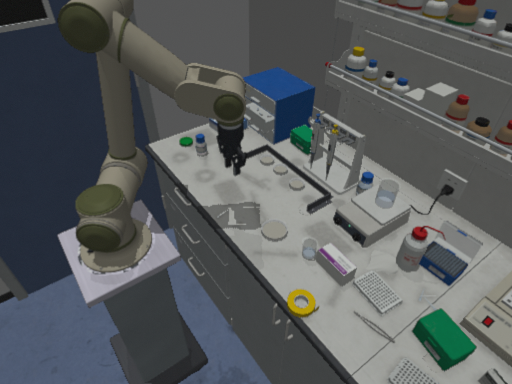

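All three dishes lie flat inside the fence, at top-crop (331,95), (398,91) and (486,96). The large dish, bottle, beaker, tape roll and carton haven't moved, and the arm is clear.

```bash
python3 -c "
from rig import env
print(env.close_job())"
```

```text
the job is handed in; nothing more can be done
None
```

The three small dishes lie flat and wholly inside the fence, nothing else was moved, and the job was handed in at about 11 s of robot time; no verdict was returned.

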